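# Sweep washed bottle caps through the drainer's gate into the cap tub

## Task

The three black bottle caps on the draining tray are dry: put them away by sweeping them with a fingertip along the tray, through the narrow gate and over the edge of the drop slot, so that they fall into the tub below. Take them through one at a time, letting each drop before the next enters the gate, and slide them only, never pick one up. Leave everything else, on the tray and around it, standing where it is.

Things in the scene. Friction and masses are not known exactly. Their poses are not given: they have to be found in the camera images.
- drainer: beige plastic draining tray fixed on legs; place and yaw vary. Sizes in mm. Level floor 85 above the table. Origin on the table under it; own x runs across, own +y to its closed back end, -y to the gate. Inside, the floor spans x -130..130, y -65..200, with a wall 4 thick, 22 high all round. From (+-130, -65) slanting walls narrow to the gate at (+-28, -150)
- gate (a point): middle of the gate, the 56 mm wide opening between the ends of the slanting walls, at floor height; axes as the drainer's. Past it a straight passage 56 mm wide between 22 mm walls has 25 mm of floor, then the drop slot, then an end wall
- slot (a point): centre of the drop slot in the tray's floor, 56 mm across by 65 mm along the drainer's y, at floor height; the floor edge over which a cap tips lies 32.5 mm from this point towards the gate. Axes as the drainer's
- tub: ivory open tub fixed on the table under the slot, 130 x 180 x 60 mm outside with 4 mm walls; origin at the centre of its underside, axes as the drainer's
- cap1_mid (a point): black ribbed plastic bottle cap, a disc 39 in diameter and 20 high lying flat on the drainer's floor, about 18 g, slides freely; this point is its centre, 10 above the floor. Sizes in mm
- cap2_mid (a point): black ribbed plastic bottle cap, a disc 39 in diameter and 20 high lying flat on the drainer's floor, about 18 g, slides freely; this point is its centre, 10 above the floor. Sizes in mm
- cap3_mid (a point): black ribbed plastic bottle cap, a disc 39 in diameter and 20 high lying flat on the drainer's floor, about 18 g, slides freely; this point is its centre, 10 above the floor. Sizes in mm
- vial: amber glass vial with a white cap, diameter 38, height 55, standing on the drainer; origin at the centre of its underside. A bystander, to be left standing where it is. Sizes in mm
- beaker: small clear glass beaker, diameter 40, height 48, standing on the drainer; origin at the centre of its underside. A bystander, to be left standing where it is. Sizes in mm
- pot: black enamel pot, diameter 148, 210 over its two handles, height 95, on the table; origin at the centre of its underside. A bystander, to be left standing where it is. Sizes in mm
- squeeze_bottle: white plastic squeeze bottle with a red cap, diameter 72, height 206, on the table; origin at the centre of its underside. A bystander, to be left standing where it is. Sizes in mm
- jug: clear violet measuring jug, diameter 92, height 120, on the table; origin at the centre of its underside. A bystander, to be left standing where it is. Sizes in mm
- jar: black jar with a wooden lid, diameter 72, height 95, on the table; origin at the centre of its underside. A bystander, to be left standing where it is. Sizes in mm
- brush: long-handled brush lying on the table; origin under its middle. A bystander, to be left standing where it is. Sizes in mm

How it is judged (in metres and radians):
On the way, in this order (a step that is already met when the one before it is completed fails the run):
1. a first cap has dropped through the slot into the tub (((height (world z) of cap1_mid below 0.07 m and x of cap1_mid in the frame of tub between -0.065 and 0.065 m and y of cap1_mid in the frame of tub between -0.09 and 0.09 m) or (height (world z) of cap2_mid below 0.07 m and x of cap2_mid in the frame of tub between -0.065 and 0.065 m and y of cap2_mid in the frame of tub between -0.09 and 0.09 m) or (height (world z) of cap3_mid below 0.07 m and x of cap3_mid in the frame of tub between -0.065 and 0.065 m and y of cap3_mid in the frame of tub between -0.09 and 0.09 m))), for 0.1 s.
2. a second cap has dropped into the tub, after the first ((((height (world z) of cap1_mid below 0.07 m and x of cap1_mid in the frame of tub between -0.065 and 0.065 m and y of cap1_mid in the frame of tub between -0.09 and 0.09 m) and (height (world z) of cap2_mid below 0.07 m and x of cap2_mid in the frame of tub between -0.065 and 0.065 m and y of cap2_mid in the frame of tub between -0.09 and 0.09 m)) or ((height (world z) of cap1_mid below 0.07 m and x of cap1_mid in the frame of tub between -0.065 and 0.065 m and y of cap1_mid in the frame of tub between -0.09 and 0.09 m) and (height (world z) of cap3_mid below 0.07 m and x of cap3_mid in the frame of tub between -0.065 and 0.065 m and y of cap3_mid in the frame of tub between -0.09 and 0.09 m)) or ((height (world z) of cap2_mid below 0.07 m and x of cap2_mid in the frame of tub between -0.065 and 0.065 m and y of cap2_mid in the frame of tub between -0.09 and 0.09 m) and (height (world z) of cap3_mid below 0.07 m and x of cap3_mid in the frame of tub between -0.065 and 0.065 m and y of cap3_mid in the frame of tub between -0.09 and 0.09 m)))), for 0.1 s.
3. the third cap has dropped into the tub, after the second (height (world z) of each of cap1_mid, cap2_mid, cap3_mid below 0.07 m and x of cap1_mid in the frame of tub between -0.065 and 0.065 m and y of cap1_mid in the frame of tub between -0.09 and 0.09 m and x of cap2_mid in the frame of tub between -0.065 and 0.065 m and y of cap2_mid in the frame of tub between -0.09 and 0.09 m and x of cap3_mid in the frame of tub between -0.065 and 0.065 m and y of cap3_mid in the frame of tub between -0.09 and 0.09 m), for 0.1 s.
At the end, for the whole second after the job is handed in: All three caps lie at rest inside the tub (within its outline, below 70 mm), and every bystander is upright (within 20 degrees) and within 15 mm of where it stood (all of step 3 and linear speed of each of cap1, cap2, cap3 below 0.03 m/s and not (distance of any of vial, beaker, pot, squeeze_bottle, jug, jar, brush from where it was at the start of the episode above 0.015 m or angle between any of vial, beaker, pot, squeeze_bottle, jug, jar's own z axis and vertical above 0.35 rad)); the robot touches nothing.
It fails at once if a cap was lifted: its centre rose more than 15 mm above where it is when lying on the tray's floor (height (world z) of any of cap1_mid, cap2_mid, cap3_mid above 0.11 m).
It fails at once if two caps were in the gate at once (both centres within 20 mm of the gate or past it, neither yet dropped) (((y of cap1_mid in the frame of drainer below -0.13 m and height (world z) of cap1_mid above 0.085 m) and (y of cap2_mid in the frame of drainer below -0.13 m and height (world z) of cap2_mid above 0.085 m)) or ((y of cap1_mid in the frame of drainer below -0.13 m and height (world z) of cap1_mid above 0.085 m) and (y of cap3_mid in the frame of drainer below -0.13 m and height (world z) of cap3_mid above 0.085 m)) or ((y of cap2_mid in the frame of drainer below -0.13 m and height (world z) of cap2_mid above 0.085 m) and (y of cap3_mid in the frame of drainer below -0.13 m and height (world z) of cap3_mid above 0.085 m))).
It fails at once if a bystander was pushed more than 15 mm from its place or tipped (distance of any of vial, beaker, pot, squeeze_bottle, jug, jar, brush from where it was at the start of the episode above 0.015 m or angle between any of vial, beaker, pot, squeeze_bottle, jug, jar's own z axis and vertical above 0.35 rad).
It also fails if it takes over 67 s, if anything falls off the work surface, if the arm or the gripper's body presses on something with over 40 N, if the wrist force passes 120 N, or if a joint passes its speed limit or range.

## Robot

A 6-joint arm with a two-finger parallel gripper is mounted at the origin on the work surface. World frame = base frame: x ahead of the robot, y to its left, z up, the work surface at z = 0. Lengths are in mm, angles in rad, forces in N, time in s.
With the tool pointing down it reaches from about 300 to 775 mm from the base axis. Payload 14.6 kg.
Tool frame: the origin (TCP) lies midway between the tips of the shut fingers; the grasp point (between the pads) lies 19 mm behind it; y points along the fingers, z is the direction in which the jaws open and shut, and the axes are right-handed (so a half turn about y gives the same grasp; the last joint's range is limited). The gripper opens to 94 mm and grips with 3 to 60 N. Pads are 16 mm wide; open, the fingers measure 119 mm over their backs; the gripper's body (75 mm by 177 mm) begins 78 mm behind the grasp point.
Start: joints at [1.052, 0.3, 1.521, -0, 1.321, -0.067], TCP at [240.118, 494.806, 205.446] pointing down, gripper open.
Joint ranges: [-3.03, 3.03], [-0.79, 2.21], [0.23, 2.52], [-1.04, 4.18], [0, 3.07], [-2.55, 2.55]. Speed limits (rad/s): [2.22, 2.22, 2.57, 3.14, 3.14, 3.14].

## Interface

Orientations are given as [roll, pitch, yaw] about the fixed x, y, z axes, in that order (R = Rz(yaw) Ry(pitch) Rx(roll)).
In Python, from cell import manip gives the robot as it stands.
- The arm moves only by the tool play_rows, never from a script. Its argument "series" is a list of rows, each a list of 3 entries, a list of its own where there are three numbers: the shift along the tool's x, y, z in m, then the turn about the tool's y in rad, then the closure, from 0 (fully open) to 1 (shut). In form: [[[dx, dy, dz], twist, grip], ...]. A call has 1 to 20 rows; each row is the pose to reach, as a shift and turn from the pose measured when the call began, along the tool's axes at that moment; what a row does not reach only later rows make up. A row lasts 1/10 s, in which the tool goes at most 50 mm and 8.59 degrees, less where a joint would pass 70% of its speed; a pose out of reach is approached as far as the arm can. A call with a gripper value outside its range is refused whole. The fingers move at their own pace and stop on an object; "squeeze" is the grip in N (left out, the last holds). Time passes only in rows, so rows that repeat a pose let the fingers close. It gives the time, the measured TCP pose, the force and the opening at its end, in the units of the state.
- manip.read_state(): the state, without advancing time (a new reading comes with each control period).
- manip.camera(name): name is "scene" or "top" or "wrist"; returns the picture (400x640x3 uint8, red, green, blue); there is no depth.
- manip.camera_params(name): a dict with "K" (3x3 intrinsics, pixels), "rvec" (rotation vector, rad) and "tvec" (3), from world to camera coordinates, as OpenCV has them. Camera axes: x right, y down, z forward; pixel columns grow to the right and rows downward; lengths in mm; the calibration is good to about 2 mm. A picture is of the moment at which its call begins: read the wrist's pose just before it. camera_params takes no time and is no camera call; for the wrist camera it gives the pose at the moment of the call.
- manip.sign_off(): hands the job in, once; it reports no verdict.
The state is a dict: "clock": time; "joints": joint angles; "qd": joint speeds; "effort": joint torques, N m; "eef_pos": TCP position; "eef_rot": TCP orientation; "wrist_force": force on the tool from outside, world axes, zero at the start; "moment": the same for the moment, N m; "finger_gap": finger opening in mm.
Only numpy, scipy, OpenCV 4.12 (cv2) and the standard library are available. Lean on these libraries where they do the work, as an engineer would, in place of code of your own. Each camera call takes 0.05 s, during which the arm holds its last target. There are 200 camera calls.

## Working session

There is one attempt and no reset: what is moved stays moved. The work goes in short steps, Python scripts to look and compute and a tool call to move; the robot and the scene stay as the last step left them, time stands still between calls to the robot, and variables do not carry over. Pictures are saved under pics/ and viewed, about 8 in all and at most 12, crops included, and the job is handed in when it is done.

Besides the shell and the picture viewer there is one more tool, called after "Emit:" as name(argument=value, ...) on one line, values as JSON. play_rows: Moves the arm, as the interface text tells. Its arguments: {"type":"object","properties":{"series":{"type":"array","items":{"type":"array"}},"squeeze":{"type":"number"}},"required":["series"]}

```bash
ls; mkdir -p pics
python3 - <<'E'
from cell import manip
import cv2,numpy as np
s=manip.read_state();print({k:np.round(v,3).tolist() for k,v in s.items()})
for n in("top","scene"):
    cv2.imwrite(f"pics/{n}0.png",manip.camera(n)[:,:,::-1]);p=manip.camera_params(n);print(n,p)
E
```

```text
pics
{'clock': 0.0, 'joints': [1.052, 0.3, 1.522, -0.0, 1.321, -0.067], 'qd': [0.0, -0.0, 0.001, -0.002, -0.0, -0.001], 'effort': [0.002, -53.182, -35.272, 0.071, 0.025, -0.0], 'eef_pos': [240.015, 494.584, 204.889], 'eef_rot': [-1.572, 0.0, -0.452], 'wrist_force': [-0.582, 0.418, 0.322], 'moment': [0.009, -0.007, 0.015], 'finger_gap': 93.696}
top {'K': array([[413.30272095,   0.        , 314.67166067],
       [  0.        , 413.30272095, 204.47622474],
       [  0.        ,   0.        ,   1.        ]]), 'rvec': array([ 2.15367164, -2.17325246,  0.14621155]), 'tvec': array([ -48.55639375,  564.8566483 , 1292.5967162 ])}
scene {'K': array([[469.15864791,   0.        , 316.97485601],
       [  0.        , 469.15864791, 198.3355894 ],
       [  0.        ,   0.        ,   1.        ]]), 'rvec': array([ 2.45032267,  0.67735023, -0.20605263]), 'tvec': array([-480.47726421, -217.66971012, 1565.25023496])}
```

View pics/top0.png

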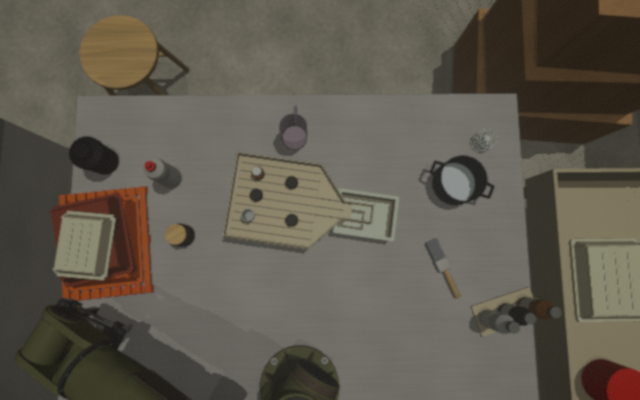

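View pics/scene0.png

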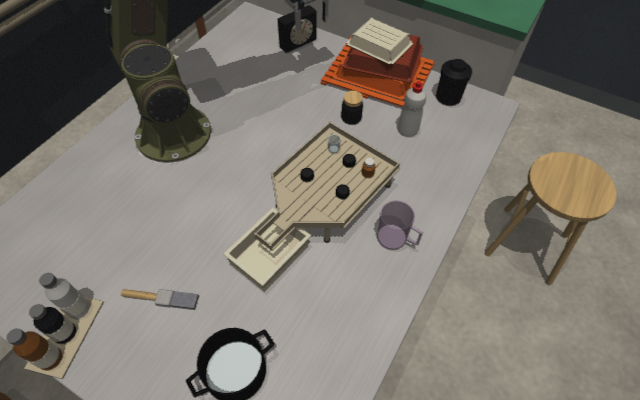

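The top view shows the caps at about (291,182), (256,195) and (291,220), the vial at (257,173), the beaker at (248,215), and the gate towards (345,212), pointing right (-y world).

```bash
cat > h.py <<'E'
import cv2,numpy as np
def cast(p,uv,z):
    R=cv2.Rodrigues(np.array(p["rvec"]))[0];t=np.array(p["tvec"]).ravel()
    uv=np.atleast_2d(np.array(uv,float));C=-R.T@t
    d=(R.T@np.linalg.inv(p["K"])@np.c_[uv,np.ones(len(uv))].T).T
    return (C+d*((z-C[2])/d[:,2])[:,None])[:,:2]
E
python3 - <<'E'
from cell import manip
from h import *
im=cv2.imread("pics/top0.png");p=manip.camera_params("top")
c=im[135:270,205:415];cv2.imwrite("pics/crop.png",cv2.resize(c,None,fx=3.8,fy=3.8,interpolation=cv2.INTER_CUBIC))
hsv=cv2.cvtColor(im,cv2.COLOR_BGR2HSV)
m=((im.max(2)<45)).astype(np.uint8);m[:135]=0;m[270:]=0;m[:,:205]=0;m[:,415:]=0
n,l,st,ce=cv2.connectedComponentsWithStats(m)
for i in range(1,n):
    if st[i,4]>25: print(st[i],ce[i],cast(p,ce[i],105 if st[i,4]<300 else 0))
E
```

```text
(no output)
```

View pics/crop.png

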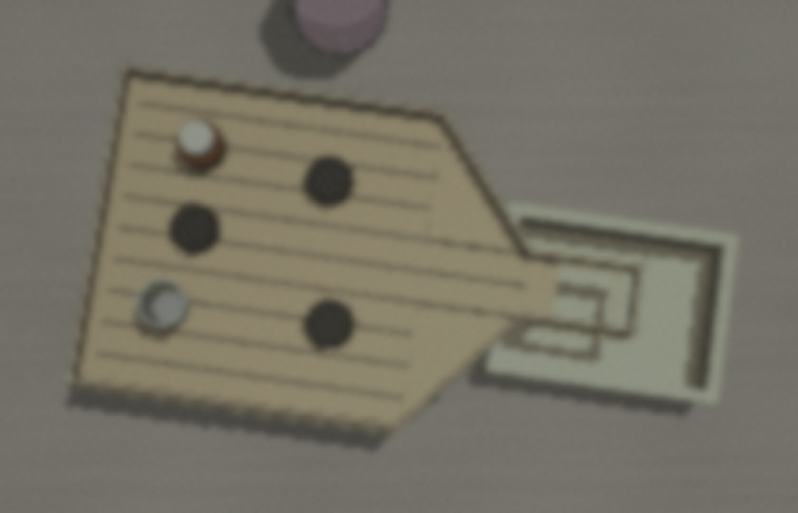

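The crop shows the three caps as dark discs at (328,181), (195,228) and (328,325). The tray corners are at (128,70), (72,385), (440,117) and (393,432), and the slot end wall is at x≈635. Next I'll fit the pose.

```bash
cat >> h.py <<'E'
def fit(src,dst):
    a=src.mean(0);b=dst.mean(0);U,S,V=np.linalg.svd((src-a).T@(dst-b));R=V.T@np.diag([1,np.linalg.det(V.T@U.T)])@U.T
    return R,b-R@a
E
python3 - <<'E'
from cell import manip
from h import *
im=cv2.imread("pics/top0.png");p=manip.camera_params("top")
f=lambda L:np.array(L)/3.8+[205,135]-0.37
W=cast(p,f([[128,70],[72,385],[440,117],[393,432]]),107)
# which side is drainer +x : +y=back (world +y), x = y rotated -90
loc=np.array([[134,204],[-134,204],[132,-67],[-132,-67]],float)
R,t=fit(loc,W);yaw=np.arctan2(R[1,0],R[0,0]);print("drainer",t,yaw,np.linalg.norm((R@loc.T).T+t-W,axis=1))
tub=cast(p,f([[523,205],[738,235],[717,403],[488,375]]),60);print("tub",tub.mean(0),R.T@(tub.mean(0)-t))
L=lambda w:np.round((w-t)@R)
g=im.max(2)
for n,c in dict(c1=(328,181),c2=(195,228),c3=(328,325)).items():
    c=f([c])[0];x,y=np.round(c).astype(int);w=80.-np.minimum(80,g[y-9:y+10,x-9:x+10]);w[w<12]=0
    yy,xx=np.mgrid[y-9:y+10,x-9:x+10];u=[(w*xx).sum()/w.sum(),(w*yy).sum()/w.sum()]
    q=cast(p,u,103);print(n,u,q,L(q),2*np.sqrt((w>15).sum()/np.pi)*2.9)
print("vial top",L(cast(p,f([[196,139]]),140)),"beaker rim",L(cast(p,f([[165,304]]),133)))
np.savez("pose.npz",R=R,t=t,yaw=yaw)
for a in [(0,-150),(0,-175),(0,-207.5),(0,0)]: print(a,R@a+t)
s=manip.read_state();from scipy.spatial.transform import Rotation as Ro
print(np.round(Ro.from_euler("xyz",s["eef_rot"]).as_matrix(),3))
E
```

```text
drainer [559.04950002   7.10721496] -0.15746042203459204 [9.41039513 8.94347775 8.56336149 8.45925101]
tub [ 527.8139722  -217.33013769] [   4.34504205 -226.55883137]
c1 [np.float64(291.1347294938918), np.float64(182.40383944153578)] [[624.76598899  18.66749334]] [[63. 22.]] 33.53109273463042
c2 [np.float64(255.87540453074433), np.float64(194.83106796116505)] [[587.14269672 126.26804474]] [[  9. 122.]] 33.84893010304507
c3 [np.float64(291.17794585987264), np.float64(220.06648089171975)] [[508.98819748  18.85690894]] [[-51.   4.]] 32.39411316859633
vial top [[ 75. 127.]] beaker rim [[-57. 131.]]
(0, -150) [ 535.52791679 -141.0370901 ]
(0, -175) [ 531.60765292 -165.72780761]
(0, -207.5) [ 526.51130988 -197.82574037]
(0, 0) [559.04950002   7.10721496]
[[ 0.9   -0.     0.437]
 [-0.437 -0.001  0.9  ]
 [-0.    -1.    -0.001]]
```

Emit:
play_rows(series=[[[0,-0.05,0],0,0.8],[[0.1,-0.09,-0.06],0.4,0.8],[[0.3,-0.09,-0.18],0.8,0.8],[[0.5,-0.09,-0.3],1.276,0.8],[[0.5,-0.09,-0.3],1.276,0.8],[[0.5,-0.09,-0.3],1.276,0.8],[[0.5,-0.09,-0.3],1.276,0.8],[[0.5,-0.09,-0.3],1.276,0.8],[[0.5,-0.09,-0.3],1.276,0.8],[[0.5,-0.09,-0.3],1.276,0.8],[[0.5,-0.09,-0.3],1.276,0.8],[[0.5,-0.09,-0.3],1.276,0.8],[[0.5,-0.09,-0.3],1.276,0.8],[[0.5,-0.09,-0.3],1.276,0.8],[[0.5,-0.09,-0.3],1.276,0.8],[[0.5,-0.09,-0.3],1.276,0.8]], squeeze=20)

```text
clock: 1.7
eef_pos: [558.5, 7.3, 295.1]
eef_rot: [-1.571, -0.001, -1.727]
wrist_force: [0.5, 0.2, 0.5]
finger_gap: 18.7
```

Run:
```python
from cell import manip
from h import *
s=manip.read_state();p=manip.camera_params("wrist")
cv2.imwrite("pics/w1.png",manip.camera("wrist")[:,:,::-1]);np.save("w1.npy",p,allow_pickle=True)
print(s["eef_pos"],s["eef_rot"],s["finger_gap"],s["clock"]);print(p)
print(cast(p,[[320,200],[0,0],[640,400]],85))
```

```text
[558.50444076   7.33642903 295.14401091] [-1.57149810e+00 -8.48219169e-04 -1.72695471e+00] 18.692625266316323 1.7
{'K': array([[280.91077225,   0.        , 319.24268756],
       [  0.        , 280.91077225, 195.36153159],
       [  0.        ,   0.        ,   1.        ]]), 'rvec': array([-2.90037478,  0.22754157,  0.02762263]), 'tvec': array([-549.92387819,   46.58970498,  498.37651558])}
[[ 553.88360721  -25.39942982]
 [ 206.8653956   284.6061881 ]
 [1041.82795168 -461.30014903]]
```

View pics/w1.png

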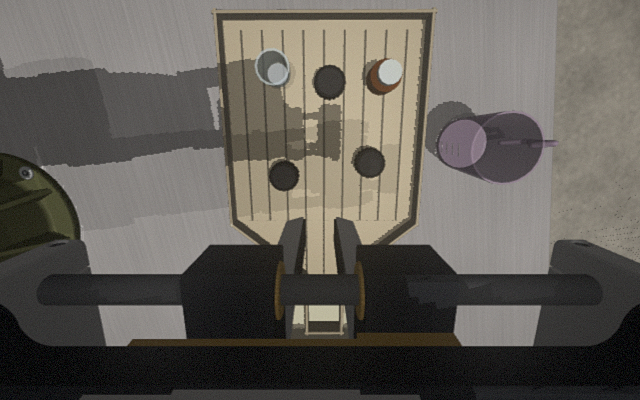

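The wrist view shows the caps at (330,82), (284,176) and (369,162). The back rim corners are at (215,10) and (434,11), the front corners at about (231,222) and (416,221), and the slot end wall spans (306..344,333).

Run:
```python
from h import *
p=np.load("w1.npy",allow_pickle=True).item();z=np.load("pose.npz");R0,t0=z["R"],z["t"]
W=cast(p,[[434.5,10.5],[214.5,9.5],[416.5,221],[230.5,222]],107)
loc=np.array([[134,204],[-134,204],[132,-67],[-132,-67]],float)
R,t=fit(loc,W);yaw=np.arctan2(R[1,0],R[0,0])
print("drainer",t,yaw);print(((R@loc.T).T+t-W)@R)
L=lambda u,z:np.round((cast(p,u,z)-t)@R,1)
print("endwall/passage",L([[306,333],[344,333],[308,306],[344,306]],107))
print("caps",L([[330,82],[369,162],[284,176]],103))
print("vial",L([[390,71]],140),"beaker",L([[270,66]],133))
np.savez("pose.npz",R=R,t=t,yaw=yaw)
print("tcp local",(np.array([558.5,7.3])-t)@R,"tool yaw err",-1.727+np.pi/2-yaw)
```

```text
drainer [564.22858789   9.02563928] -0.1569978995774996
[[ 6.23052321  7.05096737]
 [-6.50404247  6.04174303]
 [ 4.52349006 -7.33938468]
 [-4.2499708  -5.75332572]]
endwall/passage [[ -25.9 -238.4]
 [  31.8 -238.4]
 [ -22.5 -191.9]
 [  30.8 -191.9]]
caps [[  7.4 119.7]
 [ 59.7  20.7]
 [-53.    2. ]]
vial [[ 72.3 125.5]] beaker [[-61.3 132. ]]
tcp local [-5.38832254 -2.60010199] tool yaw err 0.0007942263723960674
```

Emit:
play_rows(series=[[[-0.05,0,0.005],0,0.8],[[-0.1,0.02,0.01],0,0.8],[[-0.15,0.05,0.013],0,0.8],[[-0.161,0.08,0.013],0,0.8],[[-0.161,0.12,0.013],0,0.8],[[-0.161,0.15,0.013],0,0.8],[[-0.161,0.175,0.013],0,0.8],[[-0.161,0.19,0.013],0,0.8],[[-0.161,0.2,0.013],0,0.8],[[-0.161,0.204,0.013],0,0.8],[[-0.161,0.204,0.013],0,0.8],[[-0.161,0.204,0.013],0,0.8]])

```text
clock: 2.95
eef_pos: [596.7, 164.5, 92.3]
eef_rot: [-1.57, -0.0, -1.727]
wrist_force: [-0.1, -0.8, 0.4]
finger_gap: 19.0
```

```bash
cat > look.py <<'E'
from cell import manip
from h import *
import sys
n=sys.argv[1];z=np.load("pose.npz");s=manip.read_state()
a=manip.camera("wrist")[:,:,::-1];b=manip.camera("top")[135:270,205:415,::-1]
b=cv2.resize(b,(640,411),interpolation=cv2.INTER_CUBIC);o=np.vstack([a,b]);o=cv2.resize(o,None,fx=.73,fy=.73) if len(sys.argv)<3 else a
cv2.imwrite(f"pics/{n}.png",o)
print("local",(s["eef_pos"][:2]-z["t"])@z["R"],"z",s["eef_pos"][2],"yawerr",s["eef_rot"][2]+np.pi/2-z["yaw"],s["wrist_force"],s["finger_gap"],s["clock"])
E
python3 look.py l1
```

```text
local [  7.75786894 158.60920841] z 92.28559304671842 yawerr 0.001192948537161731 [-0.05964962 -0.79828013  0.41777612] 18.97753393847382 2.95
```

View pics/l1.png

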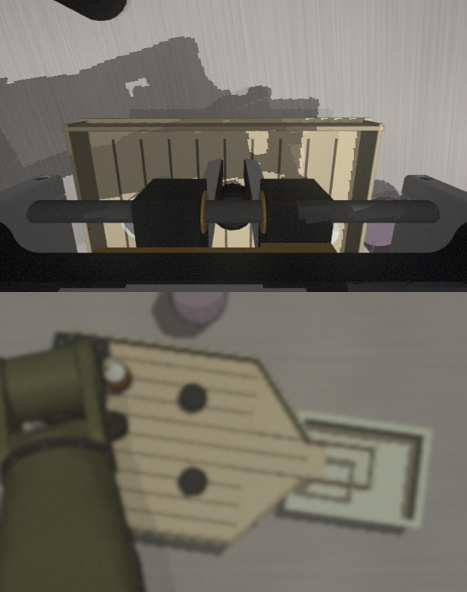

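The wrist view shows the cap centred between the fingers, and the tray's X agrees within 1 mm. Sweeping now.

Emit:
play_rows(series=[[[0.011,0,0],0,0.8],[[0.022,0,0],0,0.8],[[0.033,0,-0.001],0,0.8],[[0.044,0,-0.001],0,0.8],[[0.055,0,-0.002],0,0.8],[[0.066,0,-0.002],0,0.8],[[0.077,0,-0.003],0,0.8],[[0.088,0,-0.003],0,0.8],[[0.099,0,-0.004],0,0.8],[[0.11,0,-0.004],0,0.8],[[0.121,0,-0.005],0,0.8],[[0.132,0,-0.005],0,0.8],[[0.143,0,-0.006],0,0.8],[[0.154,0,-0.006],0,0.8],[[0.165,0,-0.007],0,0.8],[[0.176,0,-0.007],0,0.8],[[0.187,0,-0.007],0,0.8],[[0.198,0,-0.007],0,0.8],[[0.209,0,-0.007],0,0.8],[[0.22,0,-0.007],0,0.8]])

```text
clock: 5.05
eef_pos: [555.4, -52.7, 92.2]
eef_rot: [-1.57, -0.0, -1.727]
wrist_force: [0.2, 0.6, 0.5]
finger_gap: 18.6
```

Emit:
play_rows(series=[[[0.009,0,0],0,0.8],[[0.018,0,0],0,0.8],[[0.027,0,0],0,0.8],[[0.036,0,0],0,0.8],[[0.036,0,0],0,0.8]])

```text
clock: 5.55
eef_pos: [549.7, -89.3, 92.2]
eef_rot: [-1.57, -0.0, -1.728]
wrist_force: [0.1, -0.7, -0.3]
finger_gap: 19.0
```

```bash
python3 look.py l2
```

```text
local [  1.01616717 -99.37469812] z 92.2115983639987 yawerr 0.00021775823907649317 [ 0.11406839 -0.7099533  -0.30316401] 18.964274731849358 5.55
```

View pics/l2.png

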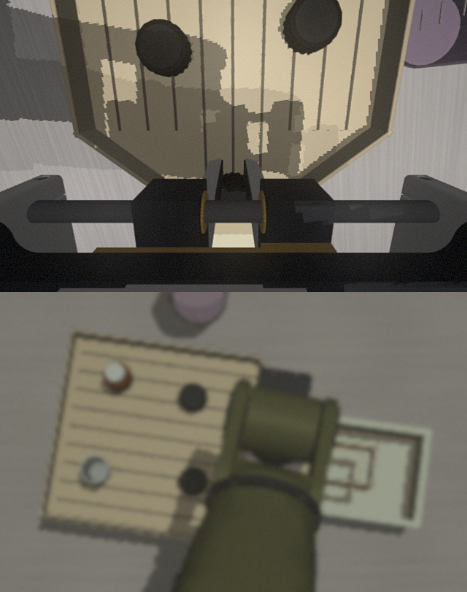

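Cap 2 is still cradled, and the front corners (75 and 391) are symmetric about the tool column at 233, so it is on the centre line. Pushing it through.

Emit:
play_rows(series=[[[0.009,0,0],0,0.8],[[0.018,0,0],0,0.8],[[0.027,0,0],0,0.8],[[0.036,0,0],0,0.8],[[0.045,0,0],0,0.8],[[0.054,0,0],0,0.8],[[0.063,0,0],0,0.8],[[0.07,0,0],0,0.8],[[0.07,0,0],0,0.8],[[0.07,0,0],0,0.8],[[0.07,0,0],0,0.8]])

```text
clock: 6.75
eef_pos: [539.0, -157.2, 92.2]
eef_rot: [-1.57, -0.0, -1.727]
wrist_force: [-1.1, 0.2, 0.3]
finger_gap: 18.8
```

Emit:
play_rows(series=[[[-0.005,0,0],0,0.8],[[-0.01,-0.03,0],0,0.8],[[-0.04,-0.06,0],0,0.8],[[-0.08,-0.06,0],0,0.8],[[-0.12,-0.06,0],0,0.8],[[-0.16,-0.06,0],0,0.8],[[-0.2,-0.06,0.02],0,0.8],[[-0.227,-0.06,0.04],0,0.8],[[-0.227,-0.06,0.061],0,0.8],[[-0.227,-0.06,0.061],0,0.8]])

```text
clock: 7.75
eef_pos: [635.5, 58.7, 151.5]
eef_rot: [-1.57, -0.0, -1.725]
wrist_force: [-1.0, -0.0, 0.2]
finger_gap: 18.6
```

```bash
python3 look.py l3
```

```text
local [62.63517687 60.25780162] z 151.52215826128278 yawerr 0.0026509075850448816 [-0.9631835  -0.02943803  0.20953387] 18.64527076208387 7.75
```

View pics/l3.png

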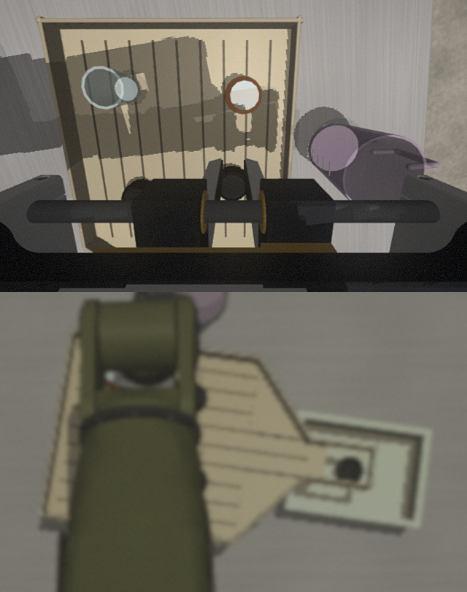

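Cap 2 is in the slot/tub area at (348,470) of the top half. In the wrist half, cap 1 sits centred ahead of the fingers at (233,182). Next I'll sweep cap 1 diagonally, with a slight twist.

Emit:
play_rows(series=[[[0,0.02,0],0,0.8],[[0,0.04,0],0,0.8],[[0,0.055,0],0,0.8],[[0,0.059,0],0,0.8],[[0.01,0.059,0],0.1,0.8],[[0.018,0.059,0],0.2,0.8],[[0.027,0.059,-0.002],0.25,0.8],[[0.036,0.059,-0.006],0.25,0.8],[[0.046,0.059,-0.0105],0.25,0.8],[[0.056,0.059,-0.015],0.25,0.8],[[0.066,0.059,-0.0195],0.25,0.8],[[0.076,0.059,-0.024],0.25,0.8],[[0.086,0.059,-0.0285],0.25,0.8],[[0.096,0.059,-0.033],0.25,0.8],[[0.106,0.059,-0.0375],0.25,0.8],[[0.116,0.059,-0.042],0.25,0.8],[[0.126,0.059,-0.0465],0.23,0.8],[[0.136,0.059,-0.052],0.17,0.8],[[0.146,0.059,-0.058],0.09,0.8],[[0.156,0.059,-0.0615],0,0.8]])

```text
clock: 9.85
eef_pos: [548.4, -87.3, 92.8]
eef_rot: [-1.571, -0.0, -1.723]
wrist_force: [0.1, 0.5, -0.5]
finger_gap: 18.9
```

```bash
python3 look.py l4
```

```text
local [ -0.59007598 -97.64931316] z 92.77013280440765 yawerr 0.004785881031231509 [ 0.14098093  0.48913585 -0.47607881] 18.90809804455496 9.85
```

View pics/l4.png

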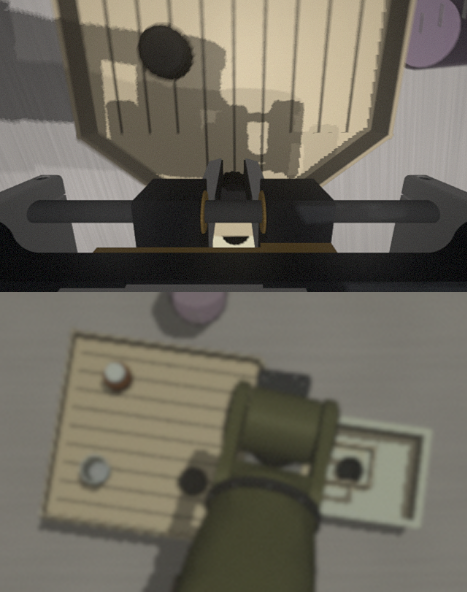

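Cap 1 is cradled at (233,182) and on the centre line, and cap 2 is visible down in the tub. Pushing cap 1 through, then moving over to cap 3 at local (-53,2).

Emit:
play_rows(series=[[[0.009,0,0.001],0,0.8],[[0.018,0,0.001],0,0.8],[[0.027,0,0.001],0,0.8],[[0.036,0,0.001],0,0.8],[[0.045,0,0.001],0,0.8],[[0.054,0,0.001],0,0.8],[[0.063,0,0.001],0,0.8],[[0.071,0,0.001],0,0.8],[[0.071,0,0.001],0,0.8],[[0.071,0,0.001],0,0.8],[[0.071,0,0.001],0,0.8]])

```text
clock: 11.05
eef_pos: [538.5, -157.8, 92.8]
eef_rot: [-1.571, -0.0, -1.726]
wrist_force: [0.8, -0.9, -0.9]
finger_gap: 19.2
```

Emit:
play_rows(series=[[[-0.005,0,0],0,0.8],[[-0.01,-0.03,0],0,0.8],[[-0.04,-0.06,0],0,0.8],[[-0.08,-0.06,0],0,0.8],[[-0.12,-0.06,-0.01],0,0.8],[[-0.16,-0.06,-0.03],0,0.8],[[-0.2,-0.06,-0.05],0,0.8],[[-0.209,-0.06,-0.054],0,0.8],[[-0.209,-0.06,-0.054],0,0.8],[[-0.209,-0.06,-0.054],0,0.8]])

```text
clock: 12.05
eef_pos: [517.7, 56.5, 152.8]
eef_rot: [-1.571, -0.001, -1.726]
wrist_force: [-0.6, -0.2, 0.7]
finger_gap: 18.7
```

```bash
python3 look.py l5
```

```text
local [-53.35288878  39.65909683] z 152.79102162957466 yawerr 0.00211729301184288 [-0.6403193  -0.21101926  0.74308194] 18.6690263468988 12.05
```

View pics/l5.png

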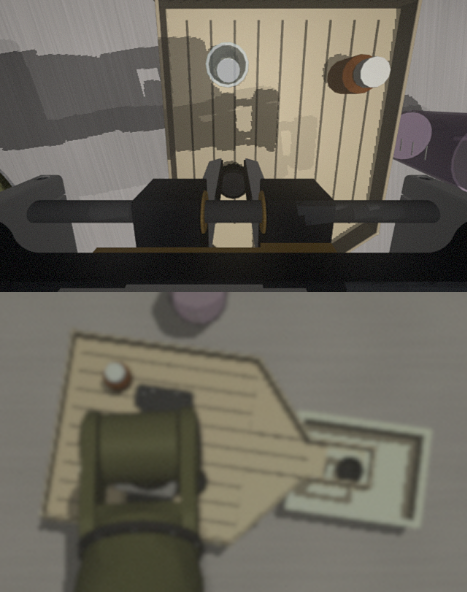

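Cap 1 has dropped, and one disc shows in the slot at (348,470), so the two are probably stacked in the tub. Cap 3 is centred ahead of the fingers at (233,180). Sweeping it the mirrored way.

Emit:
play_rows(series=[[[0,0.02,0],0,0.8],[[0,0.04,0],0,0.8],[[0,0.056,0],0,0.8],[[0,0.06,0],0,0.8],[[0.008,0.06,0],-0.1,0.8],[[0.016,0.06,0.001],-0.2,0.8],[[0.025,0.06,0.004],-0.28,0.8],[[0.034,0.06,0.008],-0.28,0.8],[[0.043,0.06,0.012],-0.28,0.8],[[0.052,0.06,0.016],-0.28,0.8],[[0.061,0.06,0.02],-0.28,0.8],[[0.07,0.06,0.024],-0.28,0.8],[[0.079,0.06,0.028],-0.28,0.8],[[0.088,0.06,0.032],-0.28,0.8],[[0.097,0.06,0.036],-0.28,0.8],[[0.106,0.06,0.04],-0.25,0.8],[[0.115,0.06,0.045],-0.2,0.8],[[0.124,0.06,0.05],-0.12,0.8],[[0.133,0.06,0.053],-0.04,0.8],[[0.139,0.06,0.054],0,0.8]])

```text
clock: 14.15
eef_pos: [549.6, -90.7, 92.6]
eef_rot: [-1.571, -0.001, -1.731]
wrist_force: [0.4, 0.3, 0.4]
finger_gap: 18.8
```

```bash
python3 look.py l6
```

```text
local [   1.12949089 -100.76854747] z 92.61758788080365 yawerr -0.003519763280777577 [0.36790025 0.29255173 0.37258369] 18.80744610919793 14.15
```

View pics/l6.png

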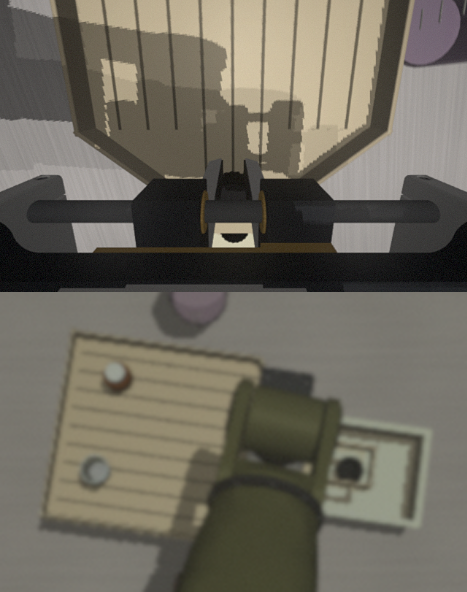

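Cap 3 is cradled at (233,182) on the centre line. Pushing it through and rising clear.

Emit:
play_rows(series=[[[0.009,0,0],0,0.8],[[0.018,0,0],0,0.8],[[0.027,0,0],0,0.8],[[0.036,0,0],0,0.8],[[0.045,0,0],0,0.8],[[0.054,0,0],0,0.8],[[0.063,0,0],0,0.8],[[0.069,0,0],0,0.8],[[0.069,0,0],0,0.8],[[0.069,0,0],0,0.8],[[0.069,0,0],0,0.8]])

```text
clock: 15.35
eef_pos: [538.6, -158.4, 92.6]
eef_rot: [-1.571, -0.001, -1.728]
wrist_force: [-0.6, -0.6, -0.4]
finger_gap: 18.8
```

Emit:
play_rows(series=[[[-0.005,0,0],0,0.8],[[-0.01,-0.03,0],0,0.8],[[-0.04,-0.07,0],0,0.8],[[-0.08,-0.11,0],0,0.8],[[-0.12,-0.15,0],0,0.8],[[-0.15,-0.18,0],0,0.8],[[-0.16,-0.2,0],0,0.8],[[-0.16,-0.2,0],0,0.8],[[-0.16,-0.2,0],0,0.8]])

```text
clock: 16.25
eef_pos: [563.7, 0.1, 292.0]
eef_rot: [-1.571, -0.001, -1.727]
wrist_force: [0.1, 0.2, -0.5]
finger_gap: 18.8
```

```bash
python3 look.py l7
python3 - <<'E'
from cell import manip
import cv2,numpy as np
a=manip.camera("scene")[140:300,190:430,::-1];cv2.imwrite("pics/s7.png",cv2.resize(a,None,fx=3,fy=3,interpolation=cv2.INTER_CUBIC))
E
```

```text
local [ 0.82654944 -8.87244318] z 292.0170963702373 yawerr 0.00042333525070453737 [ 0.06626845  0.22670034 -0.47275181] 18.828132195668097 16.25
```

View pics/l7.png

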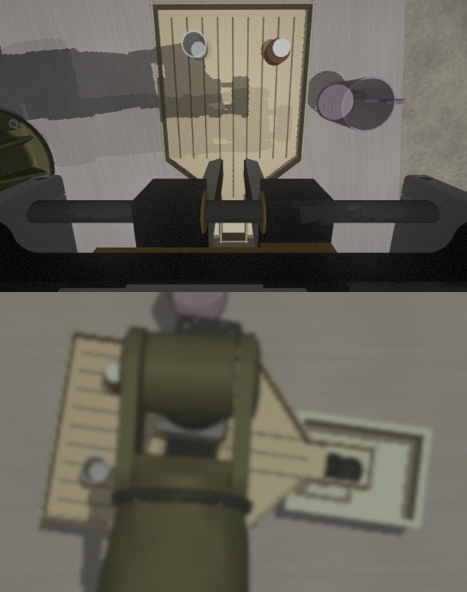

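View pics/s7.png

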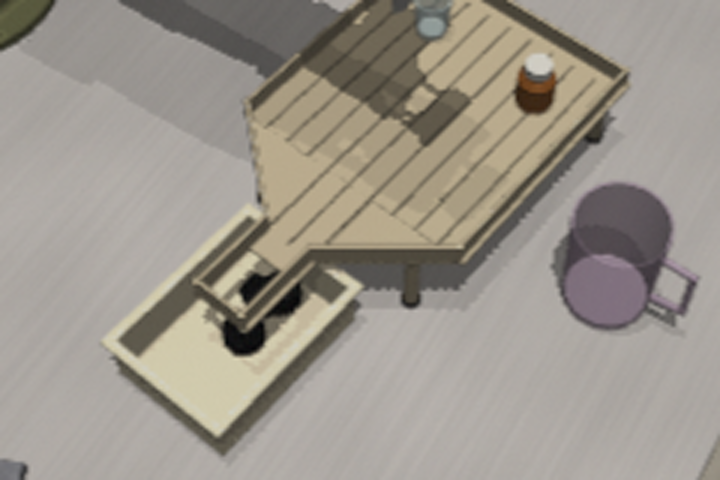

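In the scene view the caps lie in the tub at (245,335) and (270,290), and the tray holds only the vial and beaker. My viewing budget is used up, so I'll move the wrist camera over the tub and check the caps' heights numerically.

Emit:
play_rows(series=[[[0.05,0,0],0,0.8],[[0.1,0,0],0,0.8],[[0.15,0,0],0,0.8],[[0.2,0,0],0,0.8],[[0.25,0,0],0,0.8],[[0.29,0,0],0,0.8],[[0.29,0,0],0,0.8],[[0.29,0,0],0,0.8],[[0.29,0,0],0,0.8]])

```text
clock: 17.3
eef_pos: [517.7, -286.5, 291.0]
eef_rot: [-1.574, -0.0, -1.729]
wrist_force: [-0.7, 0.8, 0.1]
finger_gap: 19.0
```

Run:
```python
from cell import manip
from h import *
z=np.load("pose.npz");R,t=z["R"],z["t"]
def proj(p,l,zz):
    w=np.array([*(R@np.array(l,float)+t),zz]);return cv2.projectPoints(w[None],p["rvec"],p["tvec"],p["K"],None)[0].ravel()
for n,st,th in(("wrist",3,45),("top",1,60),("scene",2,45)):
    p=manip.camera_params(n);g=manip.camera(n).max(2)
    c=np.array([proj(p,(x,y),85) for x in(-45,45) for y in(-290,-165)])
    a=np.floor(c.min(0)).astype(int);b=np.ceil(c.max(0)).astype(int);a=np.maximum(a,0);b=np.minimum(b,[640,400])
    print(n,a,b,"slot edges px",[np.round(proj(p,q,85)).tolist() for q in((-28,-175),(28,-175),(28,-240),(-28,-240))])
    for r in range(a[1],b[1],st): print(r,"".join("#" if v<th else "+" if v<th*1.7 else "." for v in g[r,a[0]:b[0]:st]))
```

```text
wrist [284  73] [356 172] slot edges px [[298.0, 82.0], [342.0, 82.0], [341.0, 134.0], [299.0, 134.0]]
73 ........................
76 ........................
79 ........................
82 ........................
85 ........#+++++++........
88 ........++++++++........
91 ........+##++++++.......
94 ........##+++++##.......
97 ......+.###+++#+#.......
100 ........##++++++#.......
103 ........#+###++##.......
106 .........+++##++........
109 ......+...#+++#+........
112 .........++####+........
115 .........#####++#.......
118 .........++##++##.......
121 ......+..+#+#++##.......
124 ......+..+++#+##+.......
127 ..........+#+++#........
130 ...........###+.........
133 ........................
136 ........................
139 ........................
142 ........................
145 ........................
148 ........................
151 ........................
154 ........................
157 ........................
160 ........................
163 ........................
166 ........................
169 ........................
top [345 196] [390 231] slot edges px [[349.0, 22
[... 2092 characters left out ...]
.......++...........
226 ...............+............+
228 .............+++...........+.
230 ............+++........+..+..
232 ...........+++.....####.....+
234 ............+.....####.+...+.
236 .........++......####..+..#+.
238 .........+++......##.++..##+.
240 ............++....#+++..###+.
242 .............+++...++..###+..
244 ...............++.++..###+...
246 ...............++++..........
248 ..............+##+..#........
250 ..............###..##+.......
252 ..............+######+.......
254 ...............######........
256 ...............+####.........
258 .................+...........
260 .............................
262 .............................
264 .............................
```

```bash
cat > grab.py <<'E'
from cell import manip
import sys,numpy as np
p=manip.camera_params("wrist");np.save(sys.argv[1],dict(p=p,im=manip.camera("wrist")),allow_pickle=True)
E
python3 grab.py g1.npy
```

```text
(no output)
```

Emit:
play_rows(series=[[[0,0,-0.02],0,0.8],[[0,0,-0.04],0,0.8],[[0,0,-0.05],0,0.8],[[0,0,-0.05],0,0.8],[[0,0,-0.05],0,0.8],[[0,0,-0.05],0,0.8]])

```text
clock: 18.1
eef_pos: [469.1, -278.5, 291.5]
eef_rot: [-1.573, -0.001, -1.728]
wrist_force: [-0.1, 0.0, -0.4]
finger_gap: 18.6
```

```bash
python3 grab.py g2.npy
python3 - <<'E'
from h import *
A=np.load("g1.npy",allow_pickle=True).item();B=np.load("g2.npy",allow_pickle=True).item();z=np.load("pose.npz");R,t=z["R"],z["t"]
P=lambda p:p["K"]@np.c_[cv2.Rodrigues(p["rvec"])[0],p["tvec"]]
ga,gb=[cv2.GaussianBlur(np.log1p(q["im"].max(2).astype(np.float32)),(3,3),0) for q in(A,B)]
for n,(r0,r1,c0,c1) in dict(rear=(87,101,305,338),rear_hi=(84,92,308,334),front=(108,132,306,338),front_lo=(120,133,310,336),floor_edge=(72,84,295,345),endwall=(126,142,288,352)).items():
    T=ga[r0:r1,c0:c1];s=cv2.matchTemplate(gb[r0-6:r1+6,c0-80:c1+80],T,cv2.TM_CCOEFF_NORMED);_,v,_,l=cv2.minMaxLoc(s)
    k,j=l[1],l[0];dx=0
    if 0<j<s.shape[1]-1: a,b,c=s[k,j-1:j+2];dx=(a-c)/(2*(a-2*b+c))
    u=np.array([(c0+c1)/2.,(r0+r1)/2.]);w=u+[j-80+dx,k-6]
    X=cv2.triangulatePoints(P(A["p"]),P(B["p"]),u,w).ravel();X=X[:3]/X[3]
    print(n,round(float(v),3),w-u,"local",np.round((X[:2]-t)@R),"z",round(X[2],1))
E
```

```text
rear 0.936 [34.65550613  0.        ] local [   3. -185.] z 46.5
rear_hi 0.899 [33.37322617  0.        ] local [   2. -174.] z 28.1
front 0.936 [32.09159088  0.        ] local [   4. -220.] z 22.0
front_lo 0.973 [32.02116013  0.        ] local [   5. -229.] z 23.3
floor_edge 0.873 [39.89276123  0.        ] local [   1. -172.] z 97.5
endwall 0.589 [32.90048599  0.        ] local [   1. -241.] z 37.9
```

The triangulated cap tops are at about 22 mm (front cap on the tub floor) and 46 mm (a stack of two), all within the tub. I'll do a quick bystander and stillness check, then hand in.

Run:
```python
from cell import manip
from h import *
a=cv2.imread("pics/top0.png").astype(int)
b=manip.camera("top")[:,:,::-1].astype(int);c=manip.camera("top")[:,:,::-1].astype(int)
for n,(x,y) in dict(vial=(257,173),beaker=(248,215),pot=(460,180),bottle=(155,168),jug=(294,130),jar=(179,235),brush=(442,267)).items():
    s=np.s_[y-14:y+15,x-14:x+15];print(n,"mean diff",round(abs(a-b)[s].mean(),1))
s=np.s_[195:232,340:390];print("tub frame diff",abs(b-c)[s].max())
manip.sign_off()
```

```text
vial mean diff 9.5
beaker mean diff 10.5
pot mean diff 9.4
bottle mean diff 7.5
jug mean diff 6.9
jar mean diff 7.4
brush mean diff 30.0
tub frame diff 12
the job is handed in; nothing more can be done
```

I swept the three caps through the gate one at a time, middle one first, with the two fingertips set 19 mm apart so each cap sat between them. I then handed the job in at about 18 s of the 67 s limit; it reported no verdict.

**Caps:** My last check put all three in the tub: one flat on its floor (top at about 22 mm) and a stack of two (top at about 46 mm). The bottom cap of that stack is inferred from its height and the count, not seen directly. Two top-view frames taken about 0.05 s apart hardly differed there, so the caps appear at rest.

**Forces and clearance:** Wrist force readings stayed at about 1 N, and the arm was clear at z = 291 mm.

**Checks that disagreed or were weak:**
- **Tray fit:** The corner fit was off by 6–9 mm in scale in both views. I centred the sweeps on the tray's symmetry in the wrist view instead.
- **Tub end wall:** The height match there was poor (score 0.59), so I ignored it.
- **Bystanders:** Before-and-after picture differences were a uniform 7–10 grey levels, except at the brush (30). I put that down to the arm or its shadow being over the brush, since nothing went near it, but I did not confirm it with a picture.

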